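# Load the board carrier into the bench tester and press the contact plunger

## Task

Slide the aluminium carrier tray, with the circuit board lying in it, into the slot of the bench tester until it has pressed back the sprung contact bar inside by about 4 mm (the bar's depth setting differs each time, so go by feel; never drive the bar to the end of its 8 mm travel, and do not ram the tray), and leave it there. Then press the red spring plunger on top of the tester down to its stop for a moment and let it come back up. Keep the board lying flat in the tray, and leave the solder spool, the jar and the screwdriver where they are.

Things in the scene. Friction and masses are not known exactly. Their poses are not given: they have to be found in the camera images.
- tester: Fixed bench board tester, cream and grey, 200 wide (y), 235 high; closed housing x 0 to 170, grey base (35 high) from x=-30. Origin on the table below the middle of the slot's mouth; x points straight into the slot, z up. The tray is pushed in along x; ramming it fails (over 45 N between tray and tester).
- mouth (a point): Middle of the slot's mouth on the slot floor, 35 above the table, tester x=0; axes as tester. Slot 123 wide (walls at y=+-61.5), 38 clear height; tray slides on the floor. The floor goes on as a sill to x=-30, with yellow lead-in flares, 24 high, whose inner faces open from y=+-61.5 at x=0 to +-77.5 at x=-28.
- head (a point): Lower front edge (middle) of the blue display head that overhangs the mouth: tester x -50 to 0, full width, 165 to 235 above the table. A gripper held upright at the grip of a tray in the slot strikes it; a tool tilted 40 to 45 degrees, its body leaning away from the tester (to -x), clears it.
- tray: Aluminium tray, 110 deep (x), 120 wide, 18 high, floor 4, about 220 g, board in it. Origin: centre of underside; x points to the leading edge (x=55) that enters first; its corners are chamfered 22 long, 8 deep. Blue front bar x -55 to -22. In the slot its origin is at y=0 (+-1.5), z=35 in the tester's frame; when home its front edge is 0 to 35 outside the mouth, the fin further out.
- tray_grip (a point): Pinch point on the tray's black grip fin: x=-91, y=0, 28 above the underside, in the tray's frame. The fin spans x -110 to -55, is 16 thick along the tray's y, and 6 to 44 above the underside. It can be pinched with the tool upright or tilted about the tray's y axis.
- board: Green circuit board, 64 x 88 x 3 with parts up to 12 high, loose, about 70 g, lying in the tray's pocket (73 x 104, centre at tray x=14). Origin at the centre of its underside, 4 above the tray's underside.
- plunger (a joint): Travel of the tester's red spring plunger, m: 0 up, 0.016 down at its stop (head on the housing). Spring about 3 N at the top, 10 N at the stop; comes back up by itself. It starts the test, so it is pressed only after the tray is home.
- plunger_top (a point): Centre of the top of the red plunger head (32 across, flat top 22 across), 265 above the table when up, at tester x=20, y=0. Moves with the head.
- spool: Bystander: steel solder spool, 52 across, 40 high, standing. Origin at the centre of its underside.
- jar: Bystander: amber flux jar, 48 across, 50 high. Origin at the centre of its underside.
- screwdriver: Bystander: yellow-handled screwdriver, 170 long, lying. Origin under it, handle to its -x.
- brake_ball (a point): Sprung steel ball (r 10) in the slot's +y wall at tester x=38, 45 above the table, standing 5 into the slot. The tray's chamfer pushes it aside (some 8 to 16 N of push), then it bears on the rail with 8 to 11 N and brakes the tray: sliding on takes a steady 5 to 12 N, and the tray stays where it is let go.
- contact (a joint): Travel in m of the sprung brass contact bar across the back of the slot: 0 untouched, 0.008 at its end. Its face stands 73 to 101 inside the mouth, different each time and not given. The tray's leading edge presses it: about 3 N at first touch, then 0.6 N more per mm, on top of the sliding force. Pressed over 2 mm is home; over 7.5 mm at any time bends the contacts and fails.
Mind the look-alikes: they are no part of the job. There is more than one size of the board; the one meant has the size given above.

How it is judged (in metres and radians):
On the way, in this order (a step that is already met when the one before it is completed fails the run):
1. the loaded tray is home in the tester's slot, pressing the contact bar (value of joint contact above 0.002 m and x of tray in the frame of tester above 0.014 m and y of tray in the frame of tester between -0.004 and 0.004 m and z of tray in the frame of tester between 0.032 and 0.038 m and x of tray_grip in the frame of tester below 0 m and angle between the x axis of tray and the x axis of tester, either way round below 0.05 rad and angle between tray's own z axis and vertical below 0.05 rad and x of board in the frame of tray between 0.006 and 0.022 m and y of board in the frame of tray between -0.012 and 0.012 m and z of board in the frame of tray between 0.001 and 0.008 m), for 0.2 s.
2. with the tray home, the plunger is pressed down to its stop (value of joint contact above 0.002 m and x of tray in the frame of tester above 0.014 m and y of tray in the frame of tester between -0.004 and 0.004 m and z of tray in the frame of tester between 0.032 and 0.038 m and x of tray_grip in the frame of tester below 0 m and angle between the x axis of tray and the x axis of tester, either way round below 0.05 rad and angle between tray's own z axis and vertical below 0.05 rad and value of joint plunger above 0.0145 m), for 0.1 s.
At the end, for the whole second after the job is handed in: The tray is home in the slot (contact bar pressed by more than 2 mm, tray within 4 mm of the slot's middle line, level and square within 0.05 rad, resting on the slot floor, fin outwards) with the board lying in its pocket, the plunger is back up (within 2 mm), and all is at rest (all of step 1 and value of joint plunger below 0.002 m and linear speed of each of tray, board below 0.01 m/s); the robot touches nothing.
It fails at once if the tray is rammed: more than 45 N between tray and tester (contact force between tray and tester above 45 N).
It fails at once if the contact bar is driven to its end: more than 7.5 mm (value of joint contact above 0.0075 m).
It fails at once if the board tips or leaves the tray (angle between board's own z axis and vertical above 0.5 rad or distance between board and tray above 0.06 m).
It fails at once if the spool, the jar or the screwdriver is moved more than 20 mm (distance of any of spool, jar, screwdriver from where it was at the start of the episode above 0.02 m).
It also fails if it takes over 72 s, if anything falls off the work surface, if the arm or the gripper's body presses on something with over 40 N, if the wrist force passes 120 N, or if a joint passes its speed limit or range.

## Robot

A 6-joint arm with a two-finger parallel gripper is mounted at the origin on the work surface. World frame = base frame: x ahead of the robot, y to its left, z up, the work surface at z = 0. Lengths are in mm, angles in rad, forces in N, time in s.
With the tool pointing down it reaches from about 350 to 875 mm from the base axis. Payload 4.2 kg.
Tool frame: the origin (TCP) lies between the finger pads; the fingertips stand 11 mm ahead of it and the grasp point (between the pads) lies 8 mm behind it; z points along the fingers, y is the direction in which the jaws open and shut (so a half turn about z gives the same grasp; the last joint's range is limited). The gripper opens to 85 mm and grips with 20 to 120 N. Pads are 22 mm wide; open, the fingers measure 114 mm over their backs; the gripper's body (76 mm by 85 mm) begins 54 mm behind the grasp point. The pads swing forward as they close: fully open they stand 13 mm farther back than shut.
Start: joints at [-0.842, 0.385, 0.008, 0, -1.194, -0.259], TCP at [282.954, -557.258, 242.312] pointing down, gripper open.
Joint ranges: [-3.14, 3.14], [-1.21, 2.06], [-1.07, 1.41], [-3.16, 2.05], [-2.99, -0.16], [-3.1, 3.1]. Speed limits (rad/s): [2.79, 2.79, 3.14, 3.14, 3.14, 3.14].

## Interface

Orientations are given as a unit quaternion [x, y, z, w].
In Python, from bench import * gives the robot as it stands.
- The arm moves only by the tool servo_tool, never from a script. Its argument "rows" is a list of rows, each a list of 7 numbers: the opening, from 0 (shut) to 1 (fully open), then the shift along the tool's x, y, z in cm, then the turn, a rotation vector about the tool's x, y, z in degrees. A call has 1 to 12 rows; each row shifts and turns the commanded pose from where the row before left it, along the tool's axes as they then stand; what a row does not reach is not made up. A row lasts 1/10 s, in which the tool goes at most 50 mm and 8.59 degrees, less where a joint would pass 70% of its speed; a pose out of reach is approached as far as the arm can. A call is refused whole if a number of a shift passes 5 or a number of a turn 8.59, either way. A call with a gripper value outside its range is refused whole. The fingers move at their own pace and stop on an object; the grip force is fixed at half the most. Time passes only in rows, so rows that do not move let the fingers close. It gives the time, the measured TCP pose, the force and the opening at its end, in the units of the state.
- read_state(): the state, without advancing time (a new reading comes with each control period).
- get_image(name): name is "side" or "top"; returns a dict with "image" (384x512x3 uint8, red, green, blue), "mtx" (3x3 intrinsics, pixels), "extrinsics" (4x4, takes a point from camera to world coordinates). Camera axes: x right, y up, looking along -z (the intrinsics and any distortion apply to the point x, -y, -z); pixel columns grow to the right and rows downward; lengths in mm; the calibration is good to about 2 mm. A picture is of the moment at which its call begins. There is no depth.
- job_done(): hands the job in, once; it reports no verdict.
The state is a dict: "clock": time; "joints": joint angles; "joint_vel": joint speeds; "joint_efforts": joint torques, N m; "position": TCP position; "ee_rot": TCP orientation; "contact_force": force on the tool from outside, world axes, zero at the start; "wrist_torque": the same for the moment, N m; "gripper_width": finger opening in mm.
Only numpy, scipy, OpenCV 4.12 (cv2) and the standard library are available. Lean on these libraries where they do the work, as an engineer would, in place of code of your own. Each camera call takes 0.05 s, during which the arm holds its last target. There are 200 camera calls.

## Working session

There is one attempt and no reset: what is moved stays moved. The work goes in short steps, Python scripts to look and compute and a tool call to move; the robot and the scene stay as the last step left them, time stands still between calls to the robot, and variables do not carry over. Pictures are saved under pics/ and viewed, about 8 in all and at most 12, crops included, and the job is handed in when it is done.

Besides the shell and the picture viewer there is one more tool, called after ">>>" in YAML: its name, and indented under it one key for each argument. servo_tool: Moves the arm, as the interface text tells. Its arguments: {"type":"object","properties":{"rows":{"type":"array","items":{"type":"array","items":{"type":"number"}}}},"required":["rows"]}

```bash
ls; mkdir -p pics; cat > h.py <<'E'
from bench import *
import numpy as np, cv2
from scipy.spatial.transform import Rotation as R
def ray(g,u,v):
    M=g["mtx"];E=np.array(g["extrinsics"])
    d=np.linalg.inv(M)@[u,v,1]; d=E[:3,:3]@np.array([d[0],-d[1],-d[2]])
    return E[:3,3],d/np.linalg.norm(d)
def onz(g,u,v,z):
    o,d=ray(g,u,v); return o+d*(z-o[2])/d[2]
def proj(g,p):
    E=np.linalg.inv(np.array(g["extrinsics"])); c=E[:3,:3]@p+E[:3,3]
    q=np.array(g["mtx"])@[c[0],-c[1],-c[2]]; return q[:2]/q[2]
E
python3 - <<'E'
from h import *
a=get_image("top");b=get_image("side")
print({k:v for k,v in a.items() if k!="image"},{k:v for k,v in b.items() if k!="image"})
for n,g in(("top",a),("side",b)):
    cv2.imwrite(f"pics/{n}0.png",cv2.resize(g["image"][:,:,::-1],(800,600),interpolation=cv2.INTER_CUBIC))
    cv2.imwrite(f"{n}0.png",g["image"][:,:,::-1])
print(read_state())
E
```

```text
pics
{'mtx': array([[413.48191167,   0.        , 249.33187872],
       [  0.        , 413.48191167, 198.46267152],
       [  0.        ,   0.        ,   1.        ]]), 'extrinsics': array([[-1.76578656e-02,  9.96911966e-01, -7.65162223e-02,
         4.10582259e+02],
       [-9.99774316e-01, -1.85089227e-02, -1.04276706e-02,
        -5.64144543e+01],
       [-1.18117025e-02,  7.63148234e-02,  9.97013807e-01,
         1.53300540e+03],
       [ 0.00000000e+00,  0.00000000e+00,  0.00000000e+00,
         1.00000000e+00]])} {'mtx': array([[414.90859119,   0.        , 257.72928081],
       [  0.        , 414.90859119, 200.13250056],
       [  0.        ,   0.        ,   1.        ]]), 'extrinsics': array([[-6.42277233e-01, -6.01435580e-01,  4.75137032e-01,
         1.06271932e+03],
       [ 7.66320512e-01, -4.91541412e-01,  4.13690600e-01,
         4.23579185e+02],
       [-1.52587182e-02,  6.29811308e-01,  7.76598280e-01,
         1.06916736e+03],
       [ 0.00000000e+00,  0.00000000e+00,  0.00000000e+00,
         1.00000000e+00]])}
{'clock': 0.1, 'joints': array([-8.42381326e-01,  3.85491339e-01,  6.78903908e-03, -4.35305380e-04,
       -1.19397846e+00, -2.58621485e-01]), 'joint_vel': array([ 0.00017537, -0.0009659 ,  0.002987  ,  0.00266311, -0.00035724,
        0.000667  ]), 'joint_efforts': array([-5.57414623e-04, -3.93321562e+01,  1.88929009e+01,  4.19794187e+00,
       -2.57846725e-03, -2.77926162e-06]), 'position': array([ 282.75328005, -556.84226862,  241.33423257]), 'ee_rot': array([-2.32664397e-01,  9.72556605e-01,  9.25622244e-04, -2.68188250e-04]), 'contact_force': array([ 0.56586168, -0.34858904, -0.741206  ]), 'wrist_torque': array([-0.02184885, -0.01823887, -0.01198572]), 'gripper_width': 85.66104356308192}
```

View pics/top0.png

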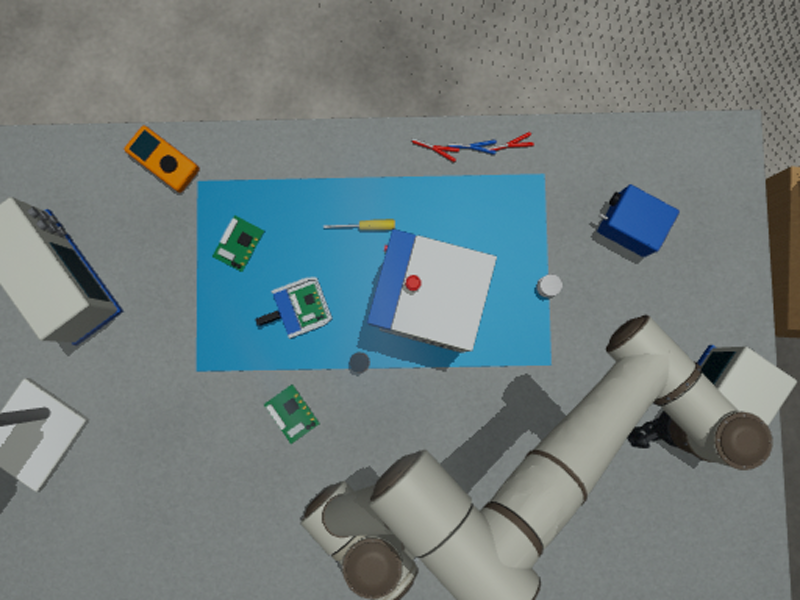

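View pics/side0.png

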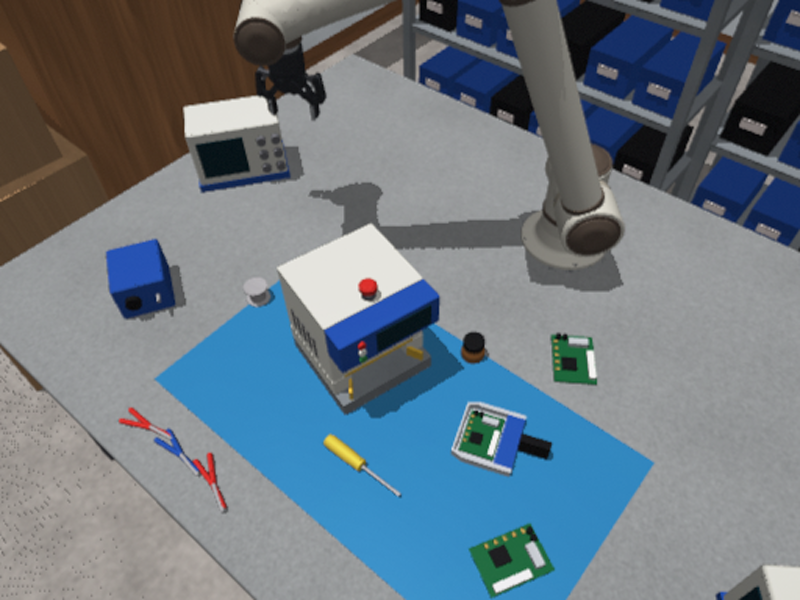

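Top view: the loaded tray is at (305,305) with its fin to the left at (268,319). The tester's roof is at (445,292) with the blue head and mouth to the left, and the plunger is at (413,283). The jar is at (360,362), the screwdriver at (360,226) and the spool at (548,287). The boards at (238,243) and (291,413) are loose on the table, so they are look-alikes. The one meant is in the tray. I'll measure next and save an enlarged crop.

```bash
python3 - <<'E'
from h import *
g=get_image("top");im=g["image"];hsv=cv2.cvtColor(im,cv2.COLOR_RGB2HSV)
np.set_printoptions(precision=1,suppress=True)
def comp(m,box):
    x0,y0,x1,y1=box;z=np.zeros_like(m);z[y0:y1,x0:x1]=m[y0:y1,x0:x1]
    c=max(cv2.findContours(z,cv2.RETR_EXTERNAL,cv2.CHAIN_APPROX_NONE)[0],key=cv2.contourArea);return c
H,S,V=[hsv[:,:,i].astype(int) for i in range(3)]
def P(pts,z): return np.array([onz(g,u,v,z) for u,v in pts])
roof=comp(((S<40)&(V>150)).astype(np.uint8)*255,(236,140,330,240))
w=P(roof[:,0],235)[:,:2].astype(np.float32);r=cv2.minAreaRect(w);print("roof",r,cv2.boxPoints(r))
blue=comp(((H>108)&(H<125)&(S>150)).astype(np.uint8)*255,(170,170,215,220))
w=P(blue[:,0],18)[:,:2].astype(np.float32);r=cv2.minAreaRect(w);print("bar",r,cv2.boxPoints(r))
fin=comp((V<50).astype(np.uint8)*255,(155,190,185,215))
w=P(fin[:,0],44)[:,:2].astype(np.float32);r=cv2.minAreaRect(w);print("fin",r,cv2.boxPoints(r))
red=comp((((H<8)|(H>172))&(S>150)).astype(np.uint8)*255,(255,170,275,195))
w=P(red[:,0],262)[:,:2].astype(np.float32);r=cv2.minEnclosingCircle(w);print("plunger",r)
jar=comp((V<70).astype(np.uint8)*255,(222,222,240,242))
w=P(jar[:,0],50)[:,:2].astype(np.float32);print("jar",cv2.minEnclosingCircle(w))
spool=comp(((S<40)&(V>140)).astype(np.uint8)*255,(340,172,362,196))
w=P(spool[:,0],40)[:,:2].astype(np.float32);print("spool",cv2.minEnclosingCircle(w))
print("sd",P([(230,144),(252,144),(207,145)],10))
cv2.imwrite("pics/crop.png",cv2.resize(im[130:250,150:330,::-1],(792,528),interpolation=cv2.INTER_CUBIC))
E
```

```text
roof ((544.870849609375, -152.27928161621094), (167.0861053466797, 197.31993103027344), 73.82288360595703) [[ 426.8 -205. ]
 [ 616.3 -260. ]
 [ 662.9  -99.5]
 [ 473.4  -44.6]]
bar ((484.7237854003906, 178.1330108642578), (0.0, 0.0), 0.0) [[484.7 178.1]
 [484.7 178.1]
 [484.7 178.1]
 [484.7 178.1]]
fin ((512.264404296875, 241.59140014648438), (17.905982971191406, 53.63180923461914), 19.608186721801758) [[494.8 263.8]
 [512.8 213.3]
 [529.7 219.3]
 [511.7 269.9]]
plunger ((562.486083984375, -89.42595672607422), 14.841824531555176)Traceback (most recent call last):
  File "<stdin>", line 17, in <module>
  File "<stdin>", line 6, in comp
ValueError: max() iterable argument is empty
```

```bash
python3 - <<'E'
from h import *
g=get_image("top");im=g["image"];hsv=cv2.cvtColor(im,cv2.COLOR_RGB2HSV)
np.set_printoptions(precision=2,suppress=True)
H,S,V=[hsv[:,:,i].astype(int) for i in range(3)]
def comp(m,box):
    x0,y0,x1,y1=box;m=m.astype(np.uint8)*255;z=np.zeros_like(m);z[y0:y1,x0:x1]=m[y0:y1,x0:x1]
    c=cv2.findContours(z,cv2.RETR_EXTERNAL,cv2.CHAIN_APPROX_NONE)[0]
    return max(c,key=cv2.contourArea)[:,0] if c else None
def P(pts,z): return np.array([onz(g,u,v,z)[:2] for u,v in pts],np.float32)
print(hsv[200,183],hsv[202,186],hsv[231,229],hsv[183,351],hsv[185,255])
def edges(w):
    r=cv2.minAreaRect(w);b=cv2.boxPoints(r);print(r)
    for i in range(4):
        p,q=b[i],b[(i+1)%4];L=np.linalg.norm(q-p);t=(q-p)/L;n=np.array([-t[1],t[0]])
        s=(w-p)@t;d=(w-p)@n;k=(abs(d)<6)&(s>.12*L)&(s<.88*L)
        if k.sum()>4:
            l=cv2.fitLine(w[k],cv2.DIST_HUBER,0,.01,.01).ravel();print("  edge L%.0f"%L,np.degrees(np.arctan2(l[1],l[0]))%180,l[2:],k.sum())
edges(P(comp((S<40)&(V>150),(236,140,330,240)),235))
b=comp((abs(H-113)<9)&(S>140)&(V<190)&(V>60),(172,172,196,218))
if b is not None: edges(P(b,18))
edges(P(comp(V<50,(155,190,185,215)),44))
gb=comp((H>35)&(H<85)&(S>80),(180,172,215,215)); edges(P(gb,10))
for n,m,bx,z in(("jar",(V<90)&(S<110),(222,222,240,241),50),("spool",(S<40)&(V>120),(340,172,362,196),40),("sd",(abs(H-27)<6)&(S>120),(222,135,256,150),10)):
    c=comp(m,bx)
    if c is not None: print(n,cv2.minEnclosingCircle(P(c,z)))
cv2.imwrite("pics/crop.png",cv2.resize(im[130:250,150:330,::-1],(792,528),interpolation=cv2.INTER_CUBIC))
E
```

```text
[108 197 162] [108 194 163] [101  65  82] [ 90   3 180] [108 168 165]
((544.9292602539062, -152.29623413085938), (167.0861053466797, 197.4414825439453), 73.82288360595703)
  edge L197 163.78728 [ 522.53 -231.2 ] 46
  edge L167 73.87892 [ 637.98 -180.21] 39
  edge L197 163.88069 [567.21 -73.38] 49
  edge L167 73.70785 [ 451.16 -126.63] 39
((528.49658203125, 203.32083129882812), (101.08814239501953, 35.141883850097656), 19.517784118652344)
  edge L35 104.46061 [482.04 188.  ] 7
  edge L101 18.9741 [535.65 189.35] 20
  edge L35 107.15212 [575.15 218.19] 7
  edge L101 18.830252 [526.25 218.64] 20
((512.264404296875, 241.59140014648438), (17.905982971191406, 53.63180923461914), 19.608186721801758)
  edge L54 108.208786 [504.57 240.96] 11
  edge L54 108.21774 [519.13 244.54] 10
  edge L18 11.311753 [504.03 264.45] 5
((543.8461303710938, 154.19650268554688), (86.09123229980469, 62.84711456298828), 19.898433685302734)
  edge L63 111.04926 [504.4  141.86] 12
  edge L86 19.851896 [551.94 125.57] 17
  edge L63 110.67698 [581.21 172.04] 14
  edge L86 16.696873 [510.92 174.01] 5
jar ((405.68115234375, 31.154277801513672), 22.550981521606445)
spool ((572.7247314453125, -428.6800537109375), 45.30927276611328)
sd ((735.6431274414062, -11.425191879272461), 39.686466217041016)
```

View pics/crop.png

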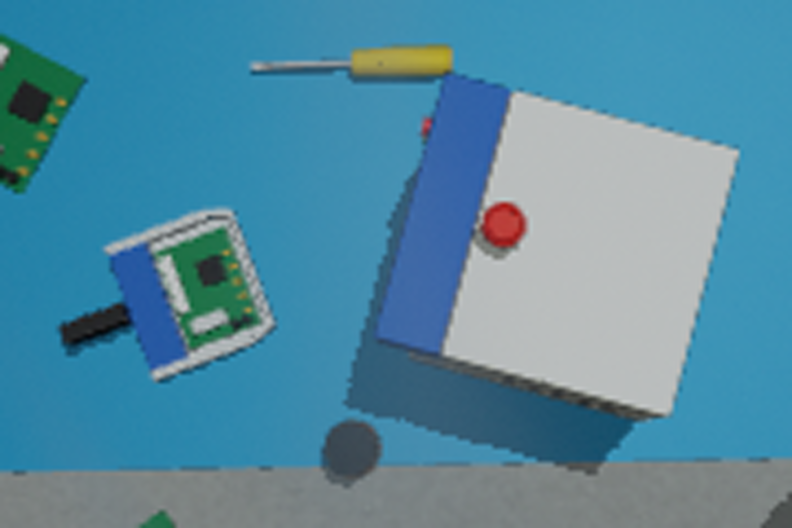

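The crop confirms it: the tray holds a 64x88 board (measured 63x86), and the fin is on the left. 
- **Tester:** origin (568.6, -70.8), yaw -106.2°. The plunger position agrees to 1 mm.
- **Tray:** fin grip point about (510.5, 251), yaw -71.5°.

Next I'll rise and cross over.

>>> servo_tool:
  rows:
    - [1,0,0,-5,0,0,0]
    - [1,0,0,-5,0,0,0]
    - [1,-3,3.6,0,0,0,0]
    - [1,-3,3.6,0,0,0,0]
    - [1,-3,3.6,0,0,0,0]
    - [1,-3,3.6,0,0,0,0]
    - [1,-3,3.6,0,0,0,0]
    - [1,-3,3.6,0,0,0,0]
    - [1,-3,3.6,0,0,0,0]
    - [1,-3,3.6,0,0,0,0]
    - [1,-3,3.6,0,0,0,0]
    - [1,-3,3.6,0,0,0,0]

```text
clock: 1.4
position: [387.2, -98.6, 342.5]
ee_rot: [-0.233, 0.973, 0.0, 0.0]
contact_force: [0.9, -1.0, -0.0]
gripper_width: 85.2
```

>>> servo_tool:
  rows:
    - [1,-3,3.6,0,0,0,0]
    - [1,-3,3.6,0,0,0,0]
    - [1,-3,3.6,0,0,0,0]
    - [1,-3,3.6,0,0,0,0]
    - [1,-3,3.6,0,0,0,0]
    - [1,-3,3.6,0,0,0,0]
    - [1,-3,3.6,0,0,0,0]
    - [1,-3,3.6,0,0,0,0]
    - [1,-3,3.6,0,0,0,0]
    - [0.6,0,0,0,0,0,0]

```text
clock: 2.4
position: [482.0, 315.2, 339.8]
ee_rot: [-0.235, 0.972, -0.0, -0.001]
contact_force: [-0.1, -0.7, -1.2]
gripper_width: 73.0
```

>>> servo_tool:
  rows:
    - [0.6,0,0,0,0,0,-8.2]
    - [0.6,0,0,0,0,0,-8.2]
    - [0.6,0,0,0,0,0,-8.2]
    - [0.6,0,0,0,0,0,-8.2]
    - [0.6,0,0,0,0,0,-8.2]
    - [0.6,0,0,0,0,0,-8.2]
    - [0.6,0,0,0,0,0,-8.2]
    - [0.6,0,0,0,0,0,-8.2]
    - [0.6,0,0,0,0,0,-8.2]
    - [0.6,0,0,0,0,0,-7.8]
    - [0.6,0,0,0,0,0,0]
    - [0.6,0,0,0,0,0,0]

```text
clock: 3.6
position: [481.5, 310.4, 342.3]
ee_rot: [0.811, -0.585, -0.0, 0.0]
contact_force: [0.2, 0.8, 0.2]
gripper_width: 51.4
```

>>> servo_tool:
  rows:
    - [0.6,0,0,0,0,7.5,0]
    - [0.6,0,0,0,0,7.5,0]
    - [0.6,0,0,0,0,7.5,0]
    - [0.6,0,0,0,0,7.5,0]
    - [0.6,0,0,0,0,7.5,0]
    - [0.6,0,0,0,0,7.5,0]
    - [0.6,0,0,0,0,0,0]
    - [0.6,0,0,0,0,0,0]

```text
clock: 4.4
position: [481.5, 311.0, 341.6]
ee_rot: [0.75, -0.54, 0.31, 0.224]
contact_force: [0.3, -0.2, 0.5]
gripper_width: 51.1
```

```bash
cat >> h.py <<'E'
np.set_printoptions(precision=2,suppress=True)
def pose(yaw,tilt):  # tool x along yaw when upright, tilted +tilt about tool y
    a=np.radians(yaw);u=np.array([np.cos(a),np.sin(a),0]);z=np.array([0,0,-1.])
    return R.from_matrix(np.c_[u,np.cross(z,u),z])*R.from_rotvec([0,np.radians(tilt),0])
def go(p,yaw,tilt):
    s=read_state();Q=R.from_quat(s["ee_rot"]);T=pose(yaw,tilt)
    print("shift cm",Q.inv().apply(np.array(p)-s["position"])/10,"turn deg",np.degrees((Q.inv()*T).as_rotvec()),"F",s["contact_force"],"w",s["gripper_width"],"t",s["clock"])
To=np.array([568.6,-70.8]);ty=np.radians(-106.2);tu=np.array([np.cos(ty),np.sin(ty)]);tv=np.array([-tu[1],tu[0]])
def T2W(x,y,z): return np.r_[To+x*tu+y*tv,z]
E
python3 - <<'E'
from h import *
z=pose(-71.5,45).apply([0,0,1])
go(np.array([510.5,251,28])+8*z,-71.5,45)
print(read_state()["joints"])
g=get_image("side");im=g["image"].copy()
cv2.imwrite("pics/s1.png",cv2.resize(im[150:384,200:450,::-1],(800,600*800//640 if 0 else 600)))
E
```

```text
shift cm [-17.49  -0.86  27.66] turn deg [0.02 0.03 0.  ] F [ 0.28 -0.19  0.53] w 51.149457870125104 t 4.4
[ 1.09  0.42 -0.08  0.54 -1.66 -0.89]
```

>>> servo_tool:
  rows:
    - [0.6,-4.4,-0.2,0,0,0,0]
    - [0.6,-4.4,-0.2,0,0,0,0]
    - [0.6,-4.4,-0.2,0,0,0,0]
    - [0.6,-4.3,-0.3,0,0,0,0]
    - [0.6,0,0,4.5,0,0,0]
    - [0.6,0,0,4.5,0,0,0]
    - [0.6,0,0,4.5,0,0,0]
    - [0.6,0,0,4.5,0,0,0]
    - [0.6,0,0,3,0,0,0]
    - [0.6,0,0,0,0,0,0]
    - [0.6,0,0,0,0,0,0]

```text
clock: 5.55
position: [499.1, 290.3, 71.4]
ee_rot: [0.749, -0.541, 0.31, 0.222]
contact_force: [0.2, 0.1, 0.4]
gripper_width: 51.0
```

```bash
python3 - <<'E'
from h import *
z=pose(-71.5,45).apply([0,0,1])
go(np.array([510.5,251,28])+8*z,-71.5,45)
a=get_image("top")["image"][150:260,130:250,::-1];b=get_image("side")["image"][200:360,230:400,::-1]
cv2.imwrite("pics/s1.png",np.hstack([cv2.resize(a,(400,367),interpolation=3),cv2.resize(b,(390,367),interpolation=3)]))
E
```

```text
shift cm [-0.16  0.18  6.76] turn deg [-0.06  0.13 -0.17] F [0.16 0.13 0.45] w 51.02314653746178 t 5.55
```

View pics/s1.png

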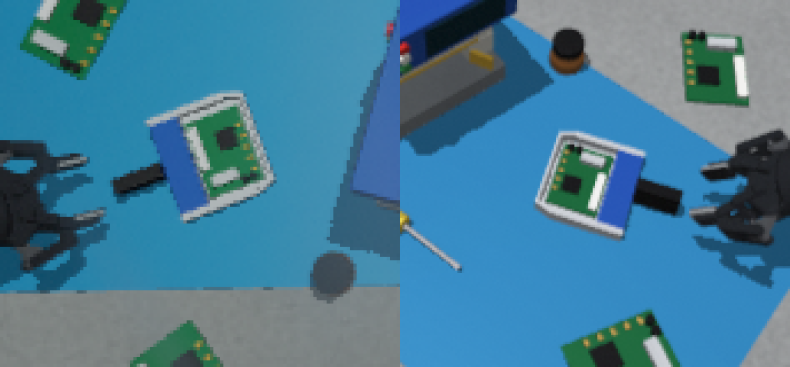

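The open fingers (top-left panel, about (80,185)) straddle the line of the fin at (137,180), so the approach is aligned. Next I'll move in and close.

>>> servo_tool:
  rows:
    - [0.6,-0.1,0.1,2.5,0,0,0]
    - [0.6,0,0.1,2.5,0,0,0]
    - [0.6,0,0,1.8,0,0,0]
    - [0.6,0,0,0,0,0,0]
    - [0,0,0,0,0,0,0]
    - [0,0,0,0,0,0,0]
    - [0,0,0,0,0,0,0]
    - [0,0,0,0,0,0,0]
    - [0,0,0,0,0,0,0]
    - [0,0,0,0,0,0,0]

```text
clock: 6.65
position: [511.7, 246.1, 22.4]
ee_rot: [0.75, -0.539, 0.311, 0.222]
contact_force: [-1.9, 4.0, 5.1]
gripper_width: 15.1
```

>>> servo_tool:
  rows:
    - [0,0.35,0,-0.35,0,0,0]
    - [0,0.35,0,-0.35,0,0,0]
    - [0,0.35,0,-0.35,0,0,0]
    - [0,0.35,0,-0.35,0,0,0]
    - [0,0.35,0,-0.35,0,0,0]
    - [0,0.7,0,-0.7,0,0,0]
    - [0,0.7,0,-0.7,0,0,0]
    - [0,0.7,0,-0.7,0,0,0]
    - [0,0.7,0,-0.7,0,0,0]
    - [0,0,0,0,0,0,0]
    - [0,0,0,0,0,0,0]

```text
clock: 7.75
position: [511.0, 244.6, 85.9]
ee_rot: [0.75, -0.54, 0.31, 0.223]
contact_force: [-1.0, 0.1, -3.8]
gripper_width: 15.6
```

```bash
cat > look.py <<'E'
from h import *
import sys
n=sys.argv[1]
a=get_image("top")["image"][120:260,130:290,::-1];b=get_image("side")["image"][180:340,170:380,::-1]
cv2.imwrite(f"pics/{n}.png",np.hstack([cv2.resize(a,(400,350),interpolation=3),cv2.resize(b,(400,350),interpolation=3)]))
# target: grip at tester x=-195, underside z=48
z=pose(-106.2,45).apply([0,0,1]); go(T2W(-195,0,28+48)+8*z,-106.2,45)
print(read_state()["position"],read_state()["wrist_torque"])
E
python3 look.py s2
```

```text
shift cm [10.36 -6.25 12.47] turn deg [-24.52  -0.03  24.57] F [-0.57  0.69 -3.69] w 15.273642777277038 t 7.85
[510.88 244.26  85.32] [ 2.15  0.68 -0.02]
```

View pics/s2.png

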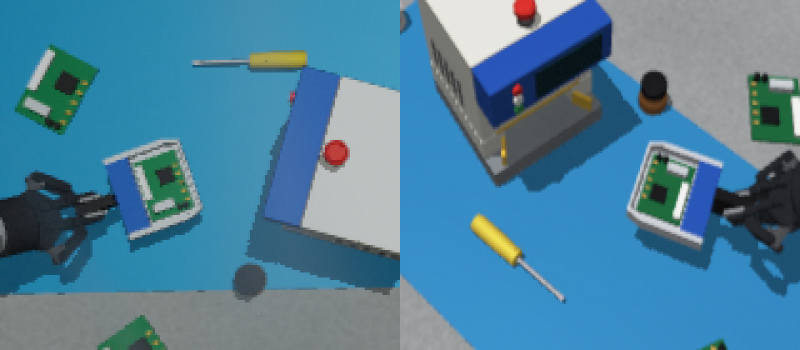

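The tray is held with the board inside it (top panel, tray at (150,190)). Next I'll turn to the tester's heading.

>>> servo_tool:
  rows:
    - [0,0,0,0,-2.5,0,2.5]
    - [0,0,0,0,-4,0,4]
    - [0,0,0,0,-4,0,4]
    - [0,0,0,0,-4,0,4]
    - [0,0,0,0,-4,0,4]
    - [0,0,0,0,-4,0,4]
    - [0,0,0,0,-2,0,2.1]
    - [0,0,0,0,0,0,0]
    - [0,0,0,0,0,0,0]

```text
clock: 8.75
position: [510.9, 244.1, 85.3]
ee_rot: [-0.555, 0.738, -0.23, -0.306]
contact_force: [-0.3, 0.0, -3.0]
gripper_width: 15.3
```

```bash
python3 look.py s3
```

```text
shift cm [  5.78 -14.35   7.98] turn deg [-0.1  -0.05  0.02] F [ 0.42  0.02 -3.44] w 15.21024821000787 t 8.85
[510.56 244.34  85.62] [ 2.17 -0.62 -0.02]
```

>>> servo_tool:
  rows:
    - [0,0.8,-1.6,0.8,0,0,0]
    - [0,1.2,-2.5,1.2,0,0,0]
    - [0,1.2,-2.5,1.2,0,0,0]
    - [0,1.2,-2.5,1.2,0,0,0]
    - [0,1.2,-2.5,1.2,0,0,0]
    - [0,0.8,-1.7,0.8,0,0,0]
    - [0,0.5,-1,0.5,0,0,0]
    - [0,0,0,0,0,0,0]
    - [0,0,0,0,0,0,0]

```text
clock: 9.75
position: [620.8, 111.0, 85.8]
ee_rot: [-0.555, 0.739, -0.23, -0.306]
contact_force: [-0.7, 0.6, -3.1]
gripper_width: 15.4
```

```bash
python3 look.py s4; python3 - <<'E'
from h import *
# blue bar & white outline of held tray, in tester frame, at guessed heights
for name in("top","side"):
    g=get_image(name);cv2.imwrite(f"{name}4.png",g["image"][:,:,::-1])
    for x,y in((55,-52),(55,52),(55,0),(-22,-60),(-22,60),(-55,-60),(-55,60)):
        print(name,x,y,proj(g,T2W(x-104,y,63+18)))
E
```

```text
shift cm [-1.06 -0.08  1.14] turn deg [-0.11  0.01  0.01] F [ 0.93 -0.41 -3.56] w 15.227189949502021 t 9.85
[620.83 111.83  85.9 ] [ 2.19 -0.59  0.01]
top 55 -52 [240.21 195.71]
top 55 52 [247.94 167.47]
top 55 0 [244.08 181.56]
top -22 -60 [218.57 192.22]
top -22 60 [227.6  159.72]
top -55 -60 [209.58 189.79]
top -55 60 [218.66 157.33]
side 55 -52 [266.06 231.5 ]
side 55 52 [235.49 248.8 ]
side 55 0 [251.01 240.02]
side -22 -60 [284.03 248.89]
side -22 60 [248.06 270.26]
side -55 -60 [291.1 257.3]
side -55 60 [254.82 279.32]
```

View pics/s4.png

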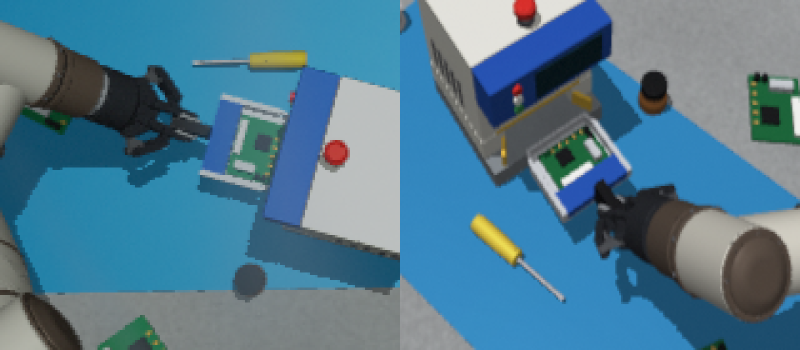

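```bash
cat > meas.py <<'E'
from h import *
import sys
tag,z0=sys.argv[1],float(sys.argv[2])
out=[]
for name in("top","side"):
    g=get_image(name);im=g["image"];hsv=cv2.cvtColor(im,cv2.COLOR_RGB2HSV);H,S,V=[hsv[:,:,i].astype(int) for i in range(3)]
    s=read_state();p=s["position"]-8*R.from_quat(s["ee_rot"]).apply([0,0,1]);d=p[:2]-To;gx,gy=d@tu,d@tv
    # blue bar
    c=proj(g,T2W(gx+52.5,gy,z0+18));m=((abs(H-113)<9)&(S>120)&(V>60)).astype(np.uint8);z=np.zeros_like(m);
    x0,y0=int(c[0])-22,int(c[1])-22;z[y0:y0+44,x0:x0+44]=m[y0:y0+44,x0:x0+44]
    n,lab,st,ce=cv2.connectedComponentsWithStats(z);l=lab[int(c[1]),int(c[0])]
    cn=max(cv2.findContours((lab==l).astype(np.uint8),cv2.RETR_EXTERNAL,cv2.CHAIN_APPROX_NONE)[0],key=len)[:,0]
    w=np.array([onz(g,u,v,z0+18)[:2] for u,v in cn])-To;w=np.c_[w@tu,w@tv].astype(np.float32);r=cv2.minAreaRect(w)
    print(name,"grip",gx,gy,p[2],"bar tester centre",r)
    big=cv2.resize(im[:,:,::-1],None,fx=5,fy=5,interpolation=cv2.INTER_CUBIC)
    for x,y,zz in((55,-52,18),(55,52,18),(33,-60,18),(33,60,18),(-55,-60,18),(-55,60,18),(-55,-60,0),(-55,60,0),(-22,0,18)):
        q=proj(g,T2W(gx+91+x,gy+y,z0+zz));cv2.circle(big,tuple(int(v) for v in (q+.5)*5),3,(255,0,255),-1)
    c=(proj(g,T2W(gx+91,gy,z0+18))*5).astype(int);out.append(big[c[1]-200:c[1]+200,c[0]-200:c[0]+200])
cv2.imwrite(f"pics/{tag}.png",np.hstack(out))
E
python3 meas.py s5 63
```

```text
top grip -195.66597016913443 -0.7212733829699758 91.57102069074355 bar tester centre ((-146.1644744873047, 1.1436080932617188), (36.179141998291016, 101.89674377441406), 1.058096170425415)
side grip -195.58766278927806 -0.6561378586955797 91.5401300463989 bar tester centre ((-145.5685272216797, -2.0549964904785156), (39.61772537231445, 102.73978424072266), 0.6599507927894592)
```

View pics/s5.png

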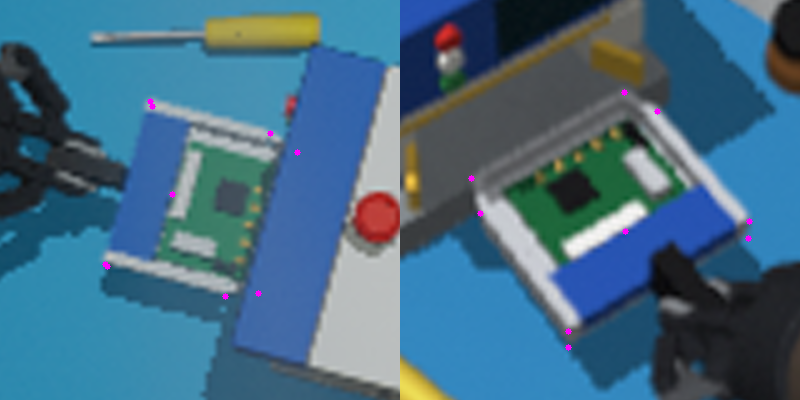

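The tray is level and about 3 mm further back than predicted, with its bar about 0.8° off in yaw; y is about -0.5. The side view shows the leading corners at (474,183) and (628,92), close to the prediction. I'll trim yaw, lower to about 3 mm above the sill, then move in gently.

>>> servo_tool:
  rows:
    - [0,0,-0.06,0,-0.5,0,0.5]
    - [0,-0.45,0,0.45,0,0,0]
    - [0,-0.45,0,0.45,0,0,0]
    - [0,-0.45,0,0.45,0,0,0]
    - [0,-0.45,0,0.45,0,0,0]
    - [0,0,0,0,0,0,0]
    - [0,0.5,0,0.5,0,0,0]
    - [0,0.5,0,0.5,0,0,0]
    - [0,0.5,0,0.5,0,0,0]
    - [0,0.5,0,0.5,0,0,0]
    - [0,0,0,0,0,0,0]
    - [0,0,0,0,0,0,0]

```text
clock: 11.25
position: [613.7, 83.4, 60.7]
ee_rot: [-0.55, 0.743, -0.228, -0.307]
contact_force: [0.0, 0.6, -3.7]
gripper_width: 14.8
```

```bash
python3 meas.py s6 38; python3 -c "
from h import *
s=read_state();print(s['position'],s['contact_force'],s['wrist_torque'],s['clock'])"
```

```text
top grip -166.62934349395184 0.34704670245630354 66.2169658861394 bar tester centre ((-116.82276153564453, 1.5513954162597656), (101.8661880493164, 36.18259811401367), 89.50720977783203)
side grip -166.80850484487664 0.31975500374059607 66.13303946948128 bar tester centre ((-116.6558609008789, -0.7182807922363281), (104.32105255126953, 40.41496276855469), 89.80583190917969)
[613.81  83.88  60.47] [ 0.73  0.17 -2.9 ] [ 2.2  -0.65 -0.01] 11.35
```

View pics/s6.png

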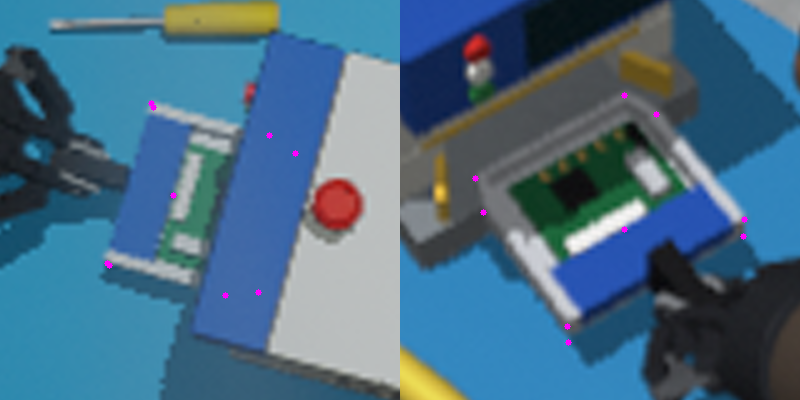

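>>> servo_tool:
  rows:
    - [0,0.35,0,0.35,0,0,0]
    - [0,0.35,0,0.35,0,0,0]
    - [0,0.35,0,0.35,0,0,0]
    - [0,0.35,0,0.35,0,0,0]
    - [0,0.35,0,0.35,0,0,0]
    - [0,0,0,0,0,0,0]

```text
clock: 11.95
position: [605.9, 59.1, 60.4]
ee_rot: [-0.55, 0.743, -0.228, -0.308]
contact_force: [1.0, -1.2, -2.4]
gripper_width: 15.0
```

>>> servo_tool:
  rows:
    - [0,-0.07,0,0.07,0,0,0]
    - [0,-0.07,0,0.07,0,0,0]
    - [0,0,0,0,0,0,0]

```text
clock: 12.25
position: [606.4, 60.2, 58.1]
ee_rot: [-0.55, 0.742, -0.228, -0.307]
contact_force: [0.1, -0.0, -3.3]
gripper_width: 15.2
```

>>> servo_tool:
  rows:
    - [0,-0.06,0,0.06,0,0,0]
    - [0,0,0,0,0,0,0]
    - [0,0,0,0,0,0,0]

```text
clock: 12.55
position: [606.4, 60.1, 57.6]
ee_rot: [-0.55, 0.742, -0.228, -0.307]
contact_force: [0.3, 0.1, -4.0]
gripper_width: 14.8
```

>>> servo_tool:
  rows:
    - [0,0.2,0,0.2,0,0,0]
    - [0,0.3,0,0.3,0,0,0]
    - [0,0.3,0,0.3,0,0,0]
    - [0,0.2,0,0.2,0,0,0]
    - [0,0,0,0,0,0,0]
    - [0,0,0,0,0,0,0]

```text
clock: 13.15
position: [602.2, 46.2, 57.6]
ee_rot: [-0.55, 0.742, -0.228, -0.307]
contact_force: [0.1, -0.0, -2.7]
gripper_width: 15.2
```

>>> servo_tool:
  rows:
    - [0,-0.05,0,0.05,0,0,0]
    - [0,0,0,0,0,0,0]
    - [0,0,0,0,0,0,0]

```text
clock: 13.45
position: [602.3, 46.4, 57.2]
ee_rot: [-0.55, 0.742, -0.229, -0.307]
contact_force: [-0.2, -0.3, -0.1]
gripper_width: 15.2
```

>>> servo_tool:
  rows:
    - [0,-0.05,0,0.05,0,0,0]
    - [0,0,0,0,0,0,0]
    - [0,0,0,0,0,0,0]

```text
clock: 13.75
position: [602.3, 46.5, 56.8]
ee_rot: [-0.55, 0.742, -0.229, -0.307]
contact_force: [0.1, 0.4, 2.5]
gripper_width: 15.8
```

```bash
cat > st.py <<'E'
from h import *
f=[];t=[]
s=read_state();f=s["contact_force"];t=s["wrist_torque"];p=s["position"];d=p[:2]-To
print("lead x %.1f y %.2f z %.1f"%(d@tu-5.66+88+55,d@tv,p[2]),"F along x,y,z",f[:2]@tu,f[:2]@tv,f[2],"T",t[:2]@tu,t[:2]@tv,t[2])
E
python3 st.py
```

```text
lead x 15.3 y -0.32 z 56.8 F along x,y,z -0.40194220262811364 -0.05337619086917483 2.4729652158953175 T -0.19360209752261884 0.8297401304120492 -0.28532060668027515
```

>>> servo_tool:
  rows:
    - [0,0.21,0,0.2,0,0,0]
    - [0,0.2,0,0.2,0,0,0]
    - [0,0.2,0,0.2,0,0,0]
    - [0,0.2,0,0.2,0,0,0]
    - [0,0,0,0,0,0,0]

```text
clock: 14.25
position: [599.3, 35.2, 56.8]
ee_rot: [-0.55, 0.742, -0.229, -0.307]
contact_force: [1.4, 1.6, 4.0]
gripper_width: 15.4
```

```bash
python3 st.py
```

```text
lead x 26.9 y -0.07 z 56.8 F along x,y,z -1.9335860787637187 0.8891386964075698 4.024779445268557 T 0.24807748606987587 0.5776735795908626 0.2685097572477289
```

>>> servo_tool:
  rows:
    - [0,0.15,0,0.15,0,0,0]
    - [0,0.15,0,0.15,0,0,0]
    - [0,0.15,0,0.15,0,0,0]
    - [0,0.15,0,0.15,0,0,0]
    - [0,0,0,0,0,0,0]

```text
clock: 14.75
position: [596.9, 27.4, 56.9]
ee_rot: [-0.55, 0.742, -0.229, -0.307]
contact_force: [2.0, 2.7, 5.4]
gripper_width: 15.3
```

```bash
python3 st.py
```

```text
lead x 35.2 y -0.18 z 56.9 F along x,y,z -3.0994061883902626 1.1432977458899127 5.422824847183673 T 0.08860456770657496 0.5371030949433305 0.20676927128506306
```

>>> servo_tool:
  rows:
    - [0,0.17,0,0.13,0,0,0]
    - [0,0.15,0,0.15,0,0,0]
    - [0,0.15,0,0.15,0,0,0]
    - [0,0,0,0,0,0,0]

```text
clock: 15.15
position: [595.1, 21.3, 57.0]
ee_rot: [-0.55, 0.742, -0.229, -0.307]
contact_force: [1.9, 3.9, 5.6]
gripper_width: 15.6
```

```bash
python3 st.py
```

```text
lead x 41.5 y -0.27 z 57.0 F along x,y,z -4.22767537066763 0.7488256618112175 5.642152953914718 T 0.071910306161727 0.6126540223259809 0.2598100106331084
```

>>> servo_tool:
  rows:
    - [0,0.15,0,0.15,0,0,0]
    - [0,0.15,0,0.15,0,0,0]
    - [0,0.15,0,0.15,0,0,0]
    - [0,0,0,0,0,0,0]

```text
clock: 15.55
position: [593.2, 15.8, 57.1]
ee_rot: [-0.55, 0.743, -0.229, -0.306]
contact_force: [0.2, 5.9, 7.3]
gripper_width: 15.3
```

```bash
python3 st.py
```

```text
lead x 47.3 y -0.50 z 57.1 F along x,y,z -5.703617674293009 -1.4645775879120058 7.329478593028145 T -0.32950577472216364 0.9237004604536296 -0.3290372366566106
```

>>> servo_tool:
  rows:
    - [0,0.18,0,0.1,0,0,0]
    - [0,0.16,0,0.12,0,0,0]
    - [0,0.14,0,0.14,0,0,0]
    - [0,0,0,0,0,0,0]

```text
clock: 15.95
position: [591.0, 11.3, 57.4]
ee_rot: [-0.55, 0.743, -0.228, -0.306]
contact_force: [-2.1, 9.9, 6.8]
gripper_width: 15.5
```

```bash
python3 st.py
```

```text
lead x 52.2 y -1.39 z 57.4 F along x,y,z -8.902800525211743 -4.759596338060852 6.8379181555958155 T -1.2817028598984705 1.928797310634889 -1.6439543276887494
```

>>> servo_tool:
  rows:
    - [0,0.14,0,0.14,0,0,0]
    - [0,0.14,0,0.14,0,0,0]
    - [0,0.14,0,0.14,0,0,0]
    - [0,0,0,0,0,0,0]

```text
clock: 16.35
position: [589.3, 5.2, 57.4]
ee_rot: [-0.55, 0.743, -0.228, -0.306]
contact_force: [-1.7, 8.0, 6.0]
gripper_width: 15.2
```

```bash
python3 st.py
```

```text
lead x 58.6 y -1.37 z 57.4 F along x,y,z -7.2071822786550825 -3.892048761279118 5.95387828108613 T -0.9319790659114819 1.7005698651915753 -1.2971921625262457
```

>>> servo_tool:
  rows:
    - [0,0.16,0,0.12,0,0,0]
    - [0,0.14,0,0.14,0,0,0]
    - [0,0.14,0,0.14,0,0,0]
    - [0,0,0,0,0,0,0]

```text
clock: 16.75
position: [587.5, -0.6, 57.4]
ee_rot: [-0.55, 0.743, -0.228, -0.306]
contact_force: [-1.2, 7.6, 5.6]
gripper_width: 15.3
```

```bash
python3 st.py
```

```text
lead x 64.7 y -1.44 z 57.4 F along x,y,z -6.993680402997798 -3.299673642027053 5.575969282754478 T -0.8406599728449822 1.7526024964050093 -1.1519807053747513
```

>>> servo_tool:
  rows:
    - [0,0.14,0,0.14,0,0,0]
    - [0,0.14,0,0.14,0,0,0]
    - [0,0,0,0,0,0,0]

```text
clock: 17.05
position: [586.3, -4.4, 57.4]
ee_rot: [-0.55, 0.743, -0.228, -0.306]
contact_force: [-1.5, 8.3, 5.3]
gripper_width: 15.3
```

```bash
python3 st.py
```

```text
lead x 68.7 y -1.48 z 57.4 F along x,y,z -7.530434342220022 -3.7813042019162006 5.258224024566604 T -0.9003110557637966 1.7598337454133088 -1.1582745968445733
```

>>> servo_tool:
  rows:
    - [0,0.07,0,0.07,0,0,0]
    - [0,0.07,0,0.07,0,0,0]
    - [0,0,0,0,0,0,0]
    - [0,0,0,0,0,0,0]

```text
clock: 17.45
position: [585.8, -6.2, 57.5]
ee_rot: [-0.55, 0.743, -0.228, -0.306]
contact_force: [-2.1, 8.3, 5.9]
gripper_width: 15.5
```

```bash
python3 st.py
```

```text
lead x 70.5 y -1.48 z 57.5 F along x,y,z -7.424342941698391 -4.348569162141919 5.880741939205189 T -1.0421080606051836 1.9127146860026545 -1.2769525368586316
```

>>> servo_tool:
  rows:
    - [0,0.07,0,0.07,0,0,0]
    - [0,0.07,0,0.07,0,0,0]
    - [0,0,0,0,0,0,0]
    - [0,0,0,0,0,0,0]

```text
clock: 17.85
position: [585.3, -8.0, 57.4]
ee_rot: [-0.55, 0.743, -0.228, -0.306]
contact_force: [-1.5, 9.4, 5.0]
gripper_width: 15.5
```

```bash
python3 st.py
```

```text
lead x 72.4 y -1.50 z 57.4 F along x,y,z -8.570593776224104 -4.086827826936968 4.976711464344 T -1.0578875857170473 1.9169535637219013 -1.325449073646344
```

>>> servo_tool:
  rows:
    - [0,0.07,0,0.07,0,0,0]
    - [0,0.07,0,0.07,0,0,0]
    - [0,0,0,0,0,0,0]
    - [0,0,0,0,0,0,0]

```text
clock: 18.25
position: [584.7, -9.9, 57.5]
ee_rot: [-0.55, 0.743, -0.228, -0.306]
contact_force: [-1.7, 9.4, 6.1]
gripper_width: 15.3
```

```bash
python3 st.py
```

```text
lead x 74.3 y -1.51 z 57.5 F along x,y,z -8.565320136683676 -4.306022484127544 6.116402882513325 T -1.0019461882384841 1.9092719147281798 -1.2634359588543531
```

>>> servo_tool:
  rows:
    - [0,0.07,0,0.07,0,0,0]
    - [0,0.07,0,0.07,0,0,0]
    - [0,0,0,0,0,0,0]
    - [0,0,0,0,0,0,0]

```text
clock: 18.65
position: [584.1, -11.8, 57.4]
ee_rot: [-0.55, 0.743, -0.228, -0.306]
contact_force: [-3.1, 9.4, 5.3]
gripper_width: 15.1
```

```bash
python3 st.py
```

```text
lead x 76.3 y -1.55 z 57.4 F along x,y,z -8.167911910023845 -5.607815868919756 5.267813993080486 T -1.1406962713202664 1.9520619350780146 -1.2914891755590456
```

>>> servo_tool:
  rows:
    - [0,0.07,0,0.07,0,0,0]
    - [0,0.07,0,0.07,0,0,0]
    - [0,0,0,0,0,0,0]
    - [0,0,0,0,0,0,0]

```text
clock: 19.05
position: [583.6, -13.6, 57.5]
ee_rot: [-0.55, 0.743, -0.228, -0.306]
contact_force: [-1.0, 9.8, 6.8]
gripper_width: 15.3
```

```bash
python3 st.py
```

```text
lead x 78.3 y -1.58 z 57.5 F along x,y,z -9.165015934416692 -3.7213643837820487 6.825249508524128 T -1.0900702423365982 1.9379686007634742 -1.321201911323033
```

>>> servo_tool:
  rows:
    - [0,0.07,0,0.07,0,0,0]
    - [0,0.07,0,0.07,0,0,0]
    - [0,0,0,0,0,0,0]
    - [0,0,0,0,0,0,0]

```text
clock: 19.45
position: [583.0, -15.5, 57.4]
ee_rot: [-0.55, 0.743, -0.228, -0.306]
contact_force: [-1.2, 9.4, 5.4]
gripper_width: 15.4
```

```bash
python3 st.py
```

```text
lead x 80.2 y -1.59 z 57.4 F along x,y,z -8.706340739217948 -3.8094195770516737 5.428064653646135 T -1.1234688439742833 2.0109168648202416 -1.3291801409176598
```

>>> servo_tool:
  rows:
    - [0,0.07,0,0.07,0,0,0]
    - [0,0.07,0,0.07,0,0,0]
    - [0,0,0,0,0,0,0]
    - [0,0,0,0,0,0,0]

```text
clock: 19.85
position: [582.4, -17.5, 57.5]
ee_rot: [-0.55, 0.743, -0.228, -0.306]
contact_force: [-1.6, 8.7, 4.9]
gripper_width: 14.9
```

```bash
python3 st.py
```

```text
lead x 82.3 y -1.59 z 57.5 F along x,y,z -7.888042977080009 -3.9505502550237455 4.922391330705173 T -1.030025083486302 1.912323792850525 -1.232033362782017
```

>>> servo_tool:
  rows:
    - [0,0.07,0,0.07,0,0,0]
    - [0,0.07,0,0.07,0,0,0]
    - [0,0,0,0,0,0,0]
    - [0,0,0,0,0,0,0]

```text
clock: 20.25
position: [581.8, -19.4, 57.5]
ee_rot: [-0.55, 0.743, -0.228, -0.306]
contact_force: [-2.5, 8.9, 6.5]
gripper_width: 15.2
```

```bash
python3 st.py
```

```text
lead x 84.3 y -1.63 z 57.5 F along x,y,z -7.884689331841245 -4.915768754869317 6.4921439742499025 T -1.0205552793989132 1.8592284952491491 -1.2817823148822731
```

>>> servo_tool:
  rows:
    - [0,0.07,0,0.07,0,0,0]
    - [0,0.07,0,0.07,0,0,0]
    - [0,0,0,0,0,0,0]
    - [0,0,0,0,0,0,0]

```text
clock: 20.65
position: [581.3, -21.3, 57.5]
ee_rot: [-0.55, 0.743, -0.228, -0.306]
contact_force: [-2.3, 9.4, 6.4]
gripper_width: 15.3
```

```bash
python3 st.py
```

```text
lead x 86.3 y -1.64 z 57.5 F along x,y,z -8.384181519256567 -4.803653125518503 6.426164280782207 T -1.0566681715051032 1.9022868435732634 -1.2323318650170187
```

>>> servo_tool:
  rows:
    - [0,0.07,0,0.07,0,0,0]
    - [0,0.07,0,0.07,0,0,0]
    - [0,0,0,0,0,0,0]
    - [0,0,0,0,0,0,0]

```text
clock: 21.05
position: [580.7, -23.2, 57.5]
ee_rot: [-0.55, 0.743, -0.228, -0.306]
contact_force: [-1.7, 8.9, 5.6]
gripper_width: 15.4
```

```bash
python3 st.py
```

```text
lead x 88.2 y -1.64 z 57.5 F along x,y,z -8.098360491634017 -4.128077132782781 5.583598614731619 T -1.0568421904776388 1.9111030704458352 -1.2756419645807058
```

>>> servo_tool:
  rows:
    - [0,0.07,0,0.07,0,0,0]
    - [0,0.07,0,0.07,0,0,0]
    - [0,0,0,0,0,0,0]
    - [0,0,0,0,0,0,0]

```text
clock: 21.45
position: [580.3, -24.4, 57.5]
ee_rot: [-0.55, 0.743, -0.228, -0.305]
contact_force: [-3.4, 11.3, 5.6]
gripper_width: 15.4
```

```bash
python3 st.py
```

```text
lead x 89.5 y -1.67 z 57.5 F along x,y,z -9.92015417979713 -6.420827591941085 5.575118130330035 T -1.3816306034852792 2.240092064337601 -1.5602360761479035
```

>>> servo_tool:
  rows:
    - [0,0.07,0,0.07,0,0,0]
    - [0,0.07,0,0.07,0,0,0]
    - [0,0,0,0,0,0,0]
    - [0,0,0,0,0,0,0]

```text
clock: 21.85
position: [579.9, -25.9, 57.4]
ee_rot: [-0.551, 0.743, -0.228, -0.305]
contact_force: [-4.2, 14.2, 6.9]
gripper_width: 15.0
```

```bash
python3 st.py
```

```text
lead x 91.1 y -1.70 z 57.4 F along x,y,z -12.473247939679498 -7.953576901939654 6.874499070069239 T -1.6579270167567635 2.439456178993954 -1.7229244647284356
```

The bar is touched at a lead of about 89.5 (push rises from 8 to 12.5 N), so it is now pressed about 1.6 mm. I'll go about 2.5 mm more.

>>> servo_tool:
  rows:
    - [0,0.06,0,0.06,0,0,0]
    - [0,0.06,0,0.06,0,0,0]
    - [0,0.05,0,0.05,0,0,0]
    - [0,0,0,0,0,0,0]
    - [0,0,0,0,0,0,0]

```text
clock: 22.35
position: [579.3, -27.9, 57.5]
ee_rot: [-0.551, 0.743, -0.228, -0.305]
contact_force: [-3.0, 15.4, 7.1]
gripper_width: 15.2
```

```bash
python3 st.py
```

```text
lead x 93.1 y -1.71 z 57.5 F along x,y,z -13.991453361628656 -7.147130953646204 7.0688210525463395 T -1.7763628299258691 2.610199336608846 -1.9698935417775112
```

>>> servo_tool:
  rows:
    - [0,-0.05,0,-0.05,0,0,0]
    - [0,0,0,0,0,0,0]
    - [0.1,0,0,0,0,0,0]
    - [0.2,0,0,0,0,0,0]
    - [0.5,0,0,0,0,0,0]
    - [0.5,0,0,0,0,0,0]
    - [0.5,0,0,0,0,0,0]
    - [0.5,0,0,0,0,0,0]

```text
clock: 23.15
position: [578.8, -30.4, 57.3]
ee_rot: [-0.55, 0.743, -0.228, -0.307]
contact_force: [1.2, -0.1, 0.6]
gripper_width: 42.8
```

```bash
python3 st.py; python3 meas.py s7 35
```

```text
lead x 95.7 y -1.45 z 57.3 F along x,y,z -0.25038787102292376 1.1374714799476213 0.6373952262547542 T -0.001229075279815306 1.4657223975407756 -0.04878275374692887
top grip -47.45766713379642 -1.303254013306761 63.046201724692864 bar tester centre ((-17.40252685546875, -4.903564453125), (1904.095703125, 1393.93017578125), 14.797173500061035)
side grip -47.540839354142726 -1.3084348657752045 63.09958723123394 bar tester centre ((-3.7393808364868164, -4.198024749755859), (102.75251770019531, 32.08769607543945), 89.71699523925781)
```

View pics/s7.png

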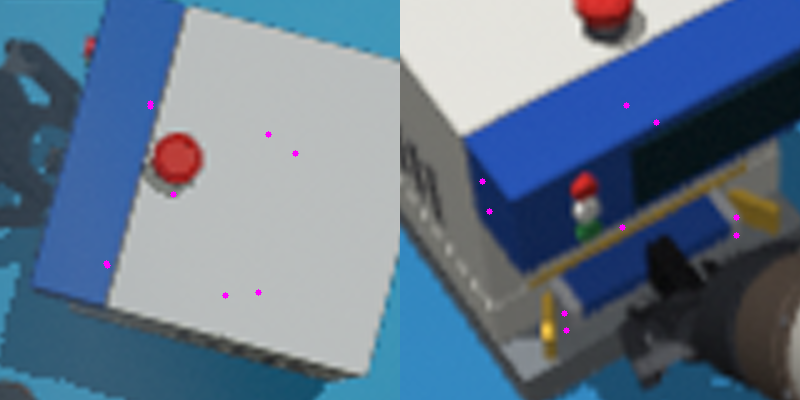

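After release the side view shows the tray seated between the flares, with the bar front at (650,255). Its outer edge sits where it was before release, so the tray did not move. Next I'll back out along the tool axis.

>>> servo_tool:
  rows:
    - [0.5,0,0,-1,0,0,0]
    - [0.5,0,0,-2,0,0,0]
    - [0.5,0,0,-3,0,0,0]
    - [0.5,0,0,-4,0,0,0]
    - [0.5,0,0,-5,0,0,0]
    - [0.5,0,0,-5,0,0,0]
    - [0,0,0,0,0,0,0]
    - [0,0,0,0,0,0,0]

```text
clock: 24.05
position: [620.1, 106.9, 199.7]
ee_rot: [-0.551, 0.743, -0.228, -0.306]
contact_force: [-0.9, -0.4, -1.1]
gripper_width: 14.3
```

```bash
python3 st.py; python3 - <<'E'
from h import *
g=get_image("side");cv2.imwrite("pics/s8.png",cv2.resize(g["image"][150:270,200:360,::-1],(800,600),interpolation=3))
print(proj(g,T2W(-20,-55,53)),proj(g,T2W(-20,55,53)))
go(T2W(20,0,330),-106.2,0)
s=read_state()
E
```

```text
lead x -47.6 y -0.11 z 199.7 F along x,y,z 0.6695556114753718 -0.7109958530237032 -1.1009899806094912 T -0.005024013897783397 1.4109400978325364 -0.01352438256758419
[261.36 229.79] [229.86 247.48]
shift cm [23.68 -0.3   5.1 ] turn deg [  0.28 -45.    -0.67] F [ 0.01 -0.65  0.36] w 6.9864582004442175 t 24.1
```

View pics/s8.png

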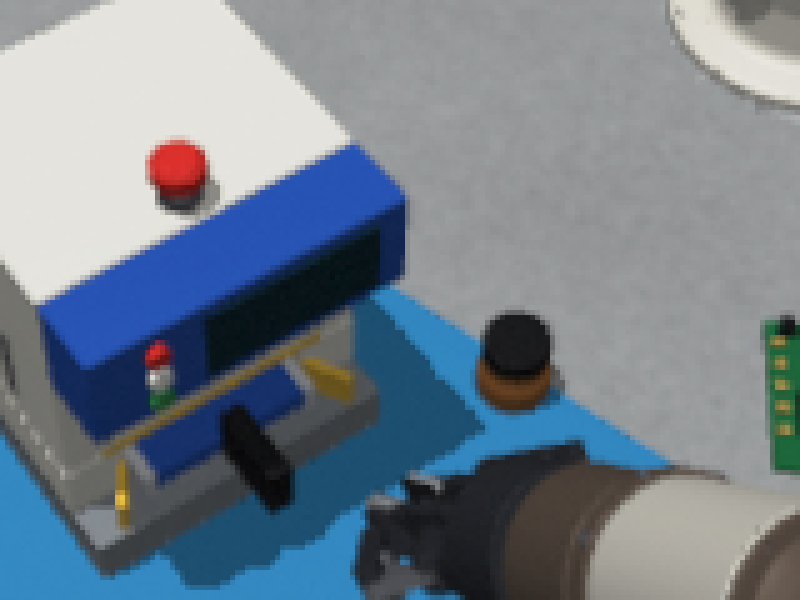

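The tray sits in the slot with its fin outwards at (255,455), and the jar is untouched. Next I'll rise, turn upright and go over the plunger with the gripper shut.

>>> servo_tool:
  rows:
    - [0,3,0,-3,0,0,0]
    - [0,3.2,0,-3.2,0,0,0]
    - [0,3,0,-3,0,0,0]
    - [0,0,0,0,0,-7.5,0]
    - [0,0,0,0,0,-7.5,0]
    - [0,0,0,0,0,-7.5,0]
    - [0,0,0,0,0,-7.5,0]
    - [0,0,0,0,0,-7.5,0]
    - [0,0,0,0,0,-7.5,0]
    - [0,0,0,0,0,0,0]
    - [0,0,0,0,0,0,0]

```text
clock: 25.2
position: [619.1, 103.8, 328.4]
ee_rot: [-0.595, 0.804, -0.0, -0.001]
contact_force: [-0.4, -0.0, -0.5]
gripper_width: -0.1
```

```bash
python3 - <<'E'
from h import *
go(T2W(20,0,290),-106.2,0)
E
```

```text
shift cm [20.17 -0.32  3.88] turn deg [ 0.02 -0.13 -0.84] F [-0.42 -0.05 -0.47] w -0.05582082239300786 t 25.2
```

>>> servo_tool:
  rows:
    - [0,3,0,0,0,0,0]
    - [0,4,0,0,0,0,0]
    - [0,4,-0.1,0,0,0,0]
    - [0,4,-0.1,0,0,0,0]
    - [0,3.2,-0.1,0,0,0,0]
    - [0,2,0,0,0,0,0]
    - [0,0,0,0,0,0,0]
    - [0,0,0,1.5,0,0,0]
    - [0,0,0,1.5,0,0,0]
    - [0,0,0,0.8,0,0,0]
    - [0,0,0,0,0,0,0]
    - [0,0,0,0,0,0,0]

```text
clock: 26.4
position: [564.4, -88.2, 291.0]
ee_rot: [-0.596, 0.803, -0.001, -0.0]
contact_force: [-1.0, -0.7, -0.1]
gripper_width: 0.1
```

```bash
python3 - <<'E'
from h import *
go(T2W(20,0,276),-106.2,0)
a=get_image("top")["image"][130:250,200:320,::-1];b=get_image("side")["image"][140:240,190:290,::-1]
cv2.imwrite("pics/s9.png",np.hstack([cv2.resize(a,(400,400),interpolation=3),cv2.resize(b,(400,400),interpolation=3)]))
E
```

```text
shift cm [0.22 0.08 1.5 ] turn deg [-0.05 -0.05 -0.65] F [-1.03 -0.67 -0.06] w 0.10234329203890632 t 26.4
```

View pics/s9.png

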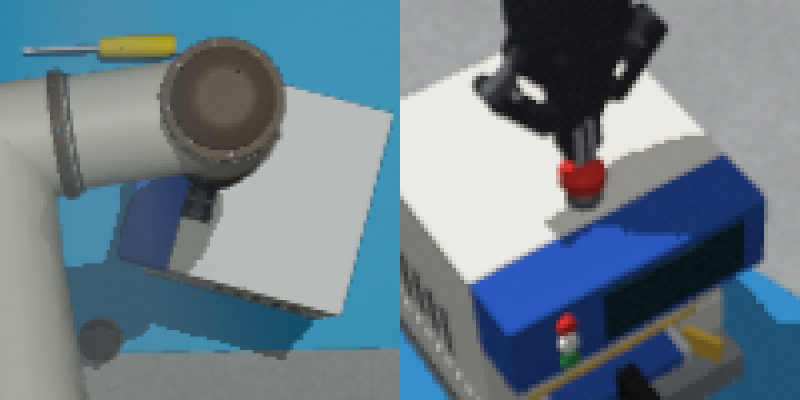

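The shut fingers stand right above the red head (side panel (583,165)). Next I'll press.

>>> servo_tool:
  rows:
    - [0,0.2,0.1,0.8,0,0,0]
    - [0,0,0,0.7,0,0,0]
    - [0,0,0,0.4,0,0,0]
    - [0,0,0,0.4,0,0,0]
    - [0,0,0,0.4,0,0,0]
    - [0,0,0,0.3,0,0,0]
    - [0,0,0,0,0,0,0]
    - [0,0,0,0,0,0,0]

```text
clock: 27.3
position: [562.4, -90.4, 262.7]
ee_rot: [-0.596, 0.803, -0.001, 0.001]
contact_force: [-3.8, 1.8, 8.1]
gripper_width: 0.0
```

>>> servo_tool:
  rows:
    - [0,0,0,0.15,0,0,0]
    - [0,0,0,0.15,0,0,0]
    - [0,0,0,0,0,0,0]

```text
clock: 27.6
position: [562.5, -90.4, 260.2]
ee_rot: [-0.596, 0.803, -0.001, 0.001]
contact_force: [-3.4, 1.5, 8.8]
gripper_width: 0.1
```

>>> servo_tool:
  rows:
    - [0,0,0,0.15,0,0,0]
    - [0,0,0,0.1,0,0,0]
    - [0,0,0,0,0,0,0]
    - [0,0,0,0,0,0,0]

```text
clock: 28.0
position: [562.6, -90.5, 260.0]
ee_rot: [-0.596, 0.803, -0.002, 0.001]
contact_force: [-5.9, 3.0, 17.3]
gripper_width: -0.4
```

At the stop: z no longer falls and the force jumped to 17 N. Hold briefly, then up and away.

>>> servo_tool:
  rows:
    - [0,0,0,0,0,0,0]
    - [0,0,0,0,0,0,0]
    - [0,0,0,-0.6,0,0,0]
    - [0,0,0,-1,0,0,0]
    - [0,0,0,-2,0,0,0]
    - [0,0,0,-4,0,0,0]
    - [0,0,0,-4,0,0,0]
    - [0,-4,0,0,0,0,0]
    - [0,-4,0,0,0,0,0]
    - [0,-4,0,0,0,0,0]
    - [0,-4,0,0,0,0,0]
    - [0,0,0,0,0,0,0]

```text
clock: 29.2
position: [609.8, 66.7, 369.5]
ee_rot: [-0.597, 0.802, 0.0, -0.0]
contact_force: [0.4, -0.8, -1.9]
gripper_width: 0.1
```

```bash
python3 - <<'E'
from h import *
print(read_state()["contact_force"])
a=get_image("top")["image"][130:250,150:310,::-1];b=get_image("side")["image"][150:270,200:360,::-1]
cv2.imwrite("pics/s10.png",np.vstack([cv2.resize(a,(400,300),interpolation=3),cv2.resize(b,(400,300),interpolation=3)]))
E
```

```text
[ 0.43 -0.76 -1.91]
```

View pics/s10.png

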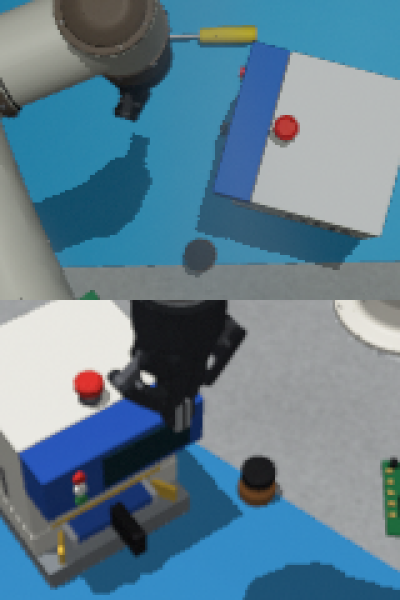

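The plunger is back up (top panel (286,127), side panel (90,385)), the tray is still in place, and the jar and screwdriver have not moved. Handing in.

```bash
python3 -c "
from bench import *
print(job_done())"
```

```text
the job is handed in; nothing more can be done
None
```

I slid the loaded tray into the tester, pressed the contact bar back by about 4 mm, and pressed the plunger to its stop. The job was handed in at about 29 s of the 72 s allowed; no verdict was reported.

- **Tray:** I pinched it by the fin with the tool tilted 45°. It first touched the bar at about 89 mm inside the mouth, where the push rose from 8 N. I stopped at about 93 mm with a 14 N push. The highest push along the slot I read was 14 N, well under the 45 N limit.
- **After release:** the arm sprang forward about 2.6 mm as the fingers opened. One side-view measurement put the tray where it was before release, give or take 1–2 mm. The top view could not measure it because the head hides the tray.
- **Plunger:** I pressed until its height stopped falling and the force reached 17 N. The last picture shows it back up.
- **Surroundings:** the jar and screwdriver look unmoved and the robot touches nothing. The spool was not in the last pictures, but the arm never went near it.

**Not confirmed:** the bar's travel is judged by force and arm position, not seen directly. Once the tray is in, the board is hidden; it lay flat when last seen at the slot's mouth.

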